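# Clear the clay paddle and cover the bead tray

### The arm

A 7-joint arm with a two-finger parallel gripper is mounted at the origin on the work surface. World frame = base frame: x ahead of the robot, y to its left, z up, the work surface at z = 0. Lengths are in m, angles in rad, forces in N, time in s.
With the tool pointing down it reaches from about 0.425 to 0.925 m from the base axis. Payload 6.8 kg.
Tool frame: the origin (TCP) lies between the finger pads; the fingertips stand r.tips_ahead ahead of it and the grasp point (between the pads) lies 5 mm behind it (r.tips_ahead is the distance from the TCP to the fingertips, in m); z points along the fingers, y is the line along which they close (so a half turn about z gives the same grasp; the last joint's range is limited). The gripper opens to 85 mm and grips with 20 to 120 N. Pads are 22 mm wide; open, the fingers measure 114 mm over their backs; the gripper's body (76 mm by 85 mm) begins 54 mm behind the grasp point. The pads swing forward as they close: fully open they stand 13 mm farther back than shut.
Start: joints at [-0.108, 0.477, 0.022, 1.555, -0.011, 1.109, -0.083], TCP at [0.675, 0, 0.245] pointing down, gripper open.
Joint ranges: [-2.96, 2.96], [-0.34, 2.1], [-1.41, 1.46], [0.24, 2.44], [-1.37, 4.51], [0.17, 1.92], [-2.96, 2.96]. Speed limits (rad/s): [2.39, 2.39, 3.14, 3.14, 3.14, 3.14, 3.14].

### API

Orientations are given as a rotation vector (axis times angle).
In Python, from bench import r gives the robot as it stands.
- The arm moves only by the tool move_arm, never from a script. Its argument "rows" is one flat list of numbers, 4 for each row, row after row: the shift along the tool's x, y, z in cm, then the turn about the tool's z in degrees. In form: [tx, ty, tz, twist, tx, ty, tz, twist, ...]. A call has 1 to 10 rows; each row is the pose to reach, as a shift and turn from the pose commanded when the call began, along the tool's axes at that moment; what a row does not reach only later rows make up. A row lasts 1/8 s, in which the tool goes at most 62.5 mm and 10.7 degrees, less where a joint would pass 70% of its speed; a pose out of reach is approached as far as the arm can. A call with a gripper value outside its range is refused whole. "fingers" is the opening, from 0 (shut) to 1 (fully open), set as the call begins (left out, the last holds). The fingers move at their own pace and stop on an object; "newtons" is the grip in N (left out, the last holds). Time passes only in rows, so rows that repeat a pose let the fingers close. It gives the time, the measured TCP pose, the force, the opening and the grip force at its end, in the units of the state.
- r.get_obs(): the state, without advancing time (a new reading comes with each control period).
- r.grab_frame(name): name is "scene" or "side" or "wrist"; returns the picture (384x512x3 uint8, blue, green, red); there is no depth.
- r.camera_params(name): a dict with "fx", "fy", "cx", "cy" (pixels), "k1" (the pictures are not rectified: a ray, as slopes to the right and down, at radius r is drawn at 1 + k1 r^2 times it, then the intrinsics apply), "world_from_camera" (4x4, takes a point from camera to world coordinates). Camera axes: x right, y down, z forward; pixel columns grow to the right and rows downward; lengths in m; the calibration is good to about 2 mm. A picture is of the moment at which its call begins: read the wrist's pose just before it. camera_params takes no time and is no camera call; for the wrist camera it gives the pose at the moment of the call.
- r.hand_in(): hands the job in; it is judged then, once.
The state is a dict: "clock": time; "joints": joint angles; "qvel": joint speeds; "tau": joint torques, N m; "tcp_pos": TCP position; "orientation": TCP orientation; "contact_force": force on the tool from outside, world axes, zero at the start; "moment": the same for the moment, N m; "grip_width": finger opening in m; "gripper_force": force on a finger pad.
Only numpy, scipy, OpenCV 4.12 (cv2) and the standard library are available. Lean on these libraries where they do the work, as an engineer would, in place of code of your own. Each camera call takes 0.05 s, during which the arm holds its last target. There are 200 camera calls.

### The job

Cover the bead tray for the next class: take the clay paddle off the tray and lay it flat on the cutting mat, then fetch the wooden cover from the sloping stand, lay it into the top of the tray between the walls and press it firmly down with the gripper for a moment, so that it is left sitting level and flush with the rim. Set both things down rather than dropping them, and leave the spool, mug and plaster dome where they are.

Things in the scene. Friction and masses are not known exactly. Their poses are not given: they have to be found in the camera images.
- tray: open plywood tray with six compartments of beads, fixed to the bench, outside 150 (x) x 210 (y) x 60 mm high, walls 5 mm. Inside the walls the opening is 140 x 200 mm; a ledge and dividers stand 8 mm below the rim all round, their tops in one level plane (52 mm above the bench). Its long side (y) runs roughly away from the robot. Origin: centre of its underside; z up
- tray_seat (a point): point at the middle of the tray in the plane of the ledge, 52 mm above the bench, axes as the tray's: the cover's origin lies here when the cover is seated
- paddle: flat pale wooden clay paddle, 200 mm long, 16 mm thick, lying across the tray's rim at the start (underside 60 mm above the bench), roughly along the tray's x, 150 g. Blade 46 mm wide from x = -10 to +100 mm, handle 26 mm wide from x = -100 to -10 mm. Origin: middle of its length, on the underside; x along it towards the blade, z up
- paddle_mid (a point): centre of mass of the paddle, at half thickness, 15 mm from its origin towards the blade; the blade here is 46 mm wide across y
- mat: thin dark green cutting mat fixed on the bench, 220 (x) x 240 (y) x 3 mm. Origin: centre of its underside. Mat and stand are left and right of the tray, or the other way round
- stand: fixed wooden stand with a sloping face 170 mm long and 220 mm wide, tilted 35 degrees from level, facing sideways as seen from the robot, with a lip 10 mm high along the low edge; highest point 125 mm above the bench. Origin: centre of the underside of its foot; x points to the high side, z up
- cover: flat brown wooden cover plate 132 (x) x 192 (y) x 8 mm, 260 g, with an upright wooden grip strip along y at the middle of its top: 70 mm long (y), 14 mm thick (x), 36 mm high above the plate. It starts lying on the stand's sloping face, so tilted 35 degrees, strip standing square to the face. Origin: centre of the plate's underside; z square to the plate towards the strip
- cover_grip (a point): point in the middle of the grip strip, 24 mm above the plate's top face (32 mm above the cover's origin); axes as the cover's
- spool: wire spool lying flat, 76 mm across, 26 mm high, loose; bystander. Origin: centre of underside
- mug: white mug, 76 mm across, 85 mm high, loose; bystander. Origin: centre of underside
- dome: white plaster dome, 104 mm across, 50 mm high, loose; bystander. Origin: centre of underside
Mind the look-alikes: they are no part of the job. What is shaped like the cover but green or purple is not meant.

How it is judged:
On the way, in this order (a step that is already met when the one before it is completed fails the run):
1. the paddle has been laid flat on the cutting mat and let go (x of paddle_mid in the frame of mat between -0.09 and 0.09 m and y of paddle_mid in the frame of mat between -0.1 and 0.1 m and height (world z) of paddle_mid below 0.018 m and linear speed of paddle below 0.03 m/s and contact force between the fingers and paddle below 0.1 N), for 0.2 s.
2. the cover lies level in the tray and is pressed down on it (more than 6 N between cover and tray, its weight included) (x of cover in the frame of tray_seat between -0.008 and 0.008 m and y of cover in the frame of tray_seat between -0.008 and 0.008 m and z of cover in the frame of tray_seat between -0.003 and 0.0025 m and angle between the z axis of cover and the z axis of tray, either way round below 0.03 rad and angle between cover's own z axis and vertical below 0.1 rad and contact force between cover and tray above 6 N), for 0.1 s.
At the end, for the whole second after the job is handed in: Cover on the tray's ledge between the walls (origin within 8 mm of tray_seat in the tray's x and y, at most 2.5 mm high), level within 0.03 rad; paddle flat on the mat, centre of mass within 90 mm (x), 100 mm (y) of the mat's centre, under 18 mm above the bench; both released, at rest (all of step 1 and x of cover in the frame of tray_seat between -0.008 and 0.008 m and y of cover in the frame of tray_seat between -0.008 and 0.008 m and z of cover in the frame of tray_seat between -0.003 and 0.0025 m and angle between the z axis of cover and the z axis of tray, either way round below 0.03 rad and angle between cover's own z axis and vertical below 0.1 rad and linear speed of cover below 0.02 m/s and contact force between the fingers and cover below 0.1 N); the robot touches nothing.
It fails at once if the spool, mug or dome is shifted by more than 30 mm or tipped over (distance of any of spool, mug, dome from where it was at the start of the episode above 0.03 m or angle between any of spool, mug, dome's own z axis and vertical above 0.5 rad).
It fails at once if the paddle is dropped (moves faster than 0.9 m/s without the fingers holding it) (contact force between the fingers and paddle below 0.1 N and linear speed of paddle above 0.9 m/s).
It fails at once if the cover is dropped (moves faster than 0.9 m/s without the fingers holding it) (contact force between the fingers and cover below 0.1 N and linear speed of cover above 0.9 m/s).
It also fails if it takes over 72 s, if anything falls off the work surface, if the arm or the gripper's body presses on something with over 40 N, if the wrist force passes 120 N, or if a joint passes its speed limit or range.

## Working session

There is one attempt and no reset: what is moved stays moved. The work goes in short steps, Python scripts to look and compute and a tool call to move; the robot and the scene stay as the last step left them, time stands still between calls to the robot, and variables do not carry over. Pictures are saved under pics/ and viewed, at most 10 in all, crops included, and the job is handed in when it is done.

Besides the shell and the picture viewer there is one more tool, called after "Request:" by a JSON object that holds its "method" and its "body", one argument or row to a line. move_arm: Moves the arm, as the interface text tells. Its arguments: {"type":"object","properties":{"rows":{"type":"array"},"fingers":{"type":"number"},"newtons":{"type":"number"}},"required":["rows"]}

```bash
mkdir -p pics; ls; cat > h.py <<'E'
import numpy as np, cv2
from bench import r
from scipy.spatial.transform import Rotation as R
def ray(name,uv,P=None):
    P=P or r.camera_params(name)
    K=np.array([[P["fx"],0,P["cx"]],[0,P["fy"],P["cy"]],[0,0,1.]])
    d=cv2.undistortPoints(np.array(uv,float).reshape(-1,1,2),K,np.array([P["k1"],0,0,0])).reshape(-1,2)
    T=np.array(P["world_from_camera"]); d=np.c_[d,np.ones(len(d))]@T[:3,:3].T
    return T[:3,3],d
def plane(name,uv,z,P=None):
    o,d=ray(name,uv,P); return o+d*((z-o[2])/d[:,2])[:,None]
E
python3 - <<'E'
from h import *
for n in("scene","side"):
    P=r.camera_params(n);print(n,P)
    cv2.imwrite(f"pics/{n}0.png",r.grab_frame(n))
o=r.get_obs();print(o["tcp_pos"],o["orientation"],r.tips_ahead,o["clock"])
E
```

```text
pics
scene {'fx': 355.3669256596894, 'fy': 355.3669256596894, 'cx': 258.9791294104896, 'cy': 191.24165009162536, 'k1': -0.07956659224351198, 'world_from_camera': array([[-0.72071306,  0.52398996, -0.45388017,  1.02006207],
       [ 0.69297019,  0.52650979, -0.49252387,  0.64649361],
       [-0.01910521, -0.66949381, -0.7425719 ,  0.8839083 ],
       [ 0.        ,  0.        ,  0.        ,  1.        ]])}
side {'fx': 402.20144740336633, 'fy': 402.20144740336633, 'cx': 254.6503897978837, 'cy': 192.94043424740863, 'k1': -0.10716152114983922, 'world_from_camera': array([[-0.97325166, -0.11996142,  0.19593483,  0.29780629],
       [-0.22952928,  0.47106459, -0.85171266,  1.15571567],
       [ 0.0098747 , -0.87390354, -0.48599906,  0.69448589],
       [ 0.        ,  0.        ,  0.        ,  1.        ]])}
[ 6.74485182e-01 -4.28366843e-05  2.44439591e-01] [-2.22070892e+00 -2.22067409e+00  1.95193491e-03] 0.014 0.1
```

View pics/scene0.png

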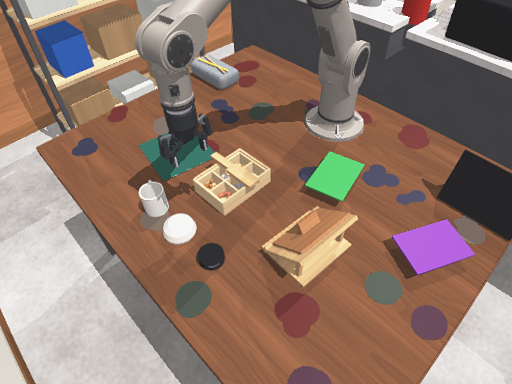

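View pics/side0.png

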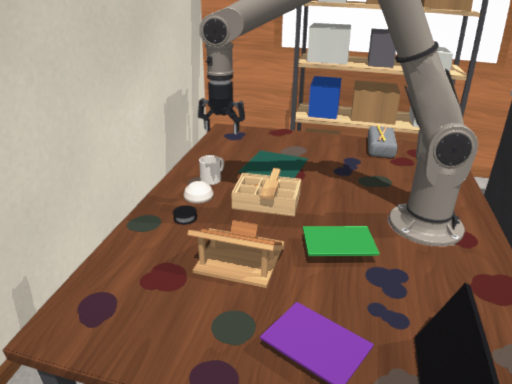

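Scene view: the brown panel with a strip on the sloping stand is at about (315,230). The tray with the paddle across it is at (232,178), the mat at (178,152), the mug at (153,200), the dome at (180,229) and the spool at (210,257).
Could be taken for the cover: green plate (335,176), purple plate (433,246), brown plate on the stand (315,230). By the description I choose the brown one. The only paddle candidate is (235,168).

```bash
python3 - <<'E'
from h import *
im=cv2.imread("pics/scene0.png")
c=im[135:290,185:375]; cv2.imwrite("pics/crop1.png",cv2.resize(c,None,fx=4,fy=3.85,interpolation=cv2.INTER_CUBIC))
np.set_printoptions(precision=3,suppress=True)
print("tray rim",plane("scene",[(195,181),(238,150),(271,181),(225,212)],.06))
print("mug,dome,spool",plane("scene",[(155,213),(180,235),(210,262)],0.0))
print("stand foot", plane("scene",[(305,283),(350,243),(265,250)],0.0))
print("mat", plane("scene",[(140,152),(213,152),(165,176)],0.003))
P=r.camera_params("wrist");print(P)
cv2.imwrite("pics/wrist0.png",r.grab_frame("wrist"))
E
```

```text
tray rim [[ 0.632 -0.078  0.06 ]
 [ 0.434 -0.092  0.06 ]
 [ 0.459  0.095  0.06 ]
 [ 0.646  0.089  0.06 ]]
mug,dome,spool [[ 0.783 -0.108 -0.   ]
 [ 0.775  0.02   0.   ]
 [ 0.768  0.158  0.   ]]
stand foot [[ 0.624  0.391  0.   ]
 [ 0.432  0.399 -0.   ]
 [ 0.627  0.239 -0.   ]]
mat [[ 0.662 -0.4    0.003]
 [ 0.467 -0.201  0.003]
 [ 0.666 -0.223  0.003]]
{'fx': 322.6523196107423, 'fy': 322.6523196107423, 'cx': 256.78590419289486, 'cy': 193.31282207779307, 'k1': -0.037485997230727174, 'world_from_camera': array([[ 1.   ,  0.001, -0.001,  0.674],
       [ 0.001, -0.95 , -0.314,  0.081],
       [-0.002,  0.314, -0.95 ,  0.375],
       [ 0.   ,  0.   ,  0.   ,  1.   ]])}
```

View pics/crop1.png

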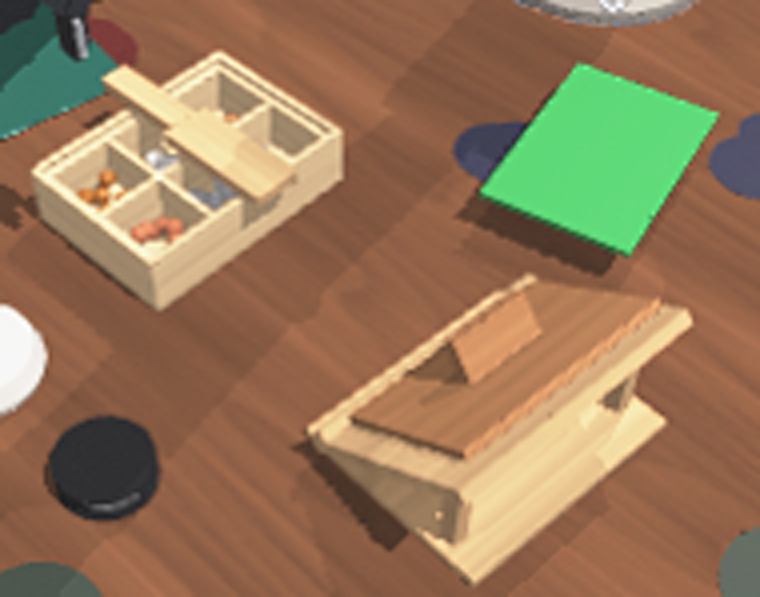

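View pics/wrist0.png

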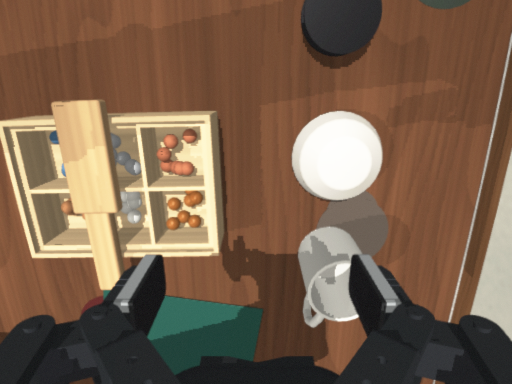

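Crop: a brown plate with an upright brown strip lies on the stand, its low edge with the lip towards the tray, so the choice holds. Wrist view: the tray is at cols 0–222, rows 111–258. The paddle blade spans (55,103)–(103,101) down to about (75,212)–(120,210), with its handle going down towards the mat.

```bash
python3 - <<'E'
from h import *
np.set_printoptions(precision=4,suppress=True)
im=cv2.imread("pics/wrist0.png");hsv=cv2.cvtColor(im,cv2.COLOR_BGR2HSV)
for p in [(85,150),(105,240),(20,128),(140,160),(160,350)]: print(p,hsv[p[1],p[0]])
P=r.camera_params("wrist")
# blade edges by row: strongest gradients in cols 45..135 
g=cv2.GaussianBlur(cv2.cvtColor(im,cv2.COLOR_BGR2GRAY),(3,3),0).astype(int)
for row in (115,130,150,165,180,200,225,240,255):
    m=(hsv[row,:,0]>=12)&(hsv[row,:,0]<=24)&(hsv[row,:,2]>150)&(hsv[row,:,1]>90)
    print(row,np.flatnonzero(np.diff(m.astype(int)))[:14])
print(plane("wrist",[(55,105),(103,103),(75,212),(120,210)],.076,P))
print("mat",plane("wrist",[(135,291),(263,307)],.003,P))
print("dome,mug",plane("wrist",[(338,155),(338,290)],.04,P))
m=((hsv[...,0]>70)&(hsv[...,0]<95)&(hsv[...,1]>80)).astype(np.uint8)*255
s=cv2.imread("pics/side0.png");h2=cv2.cvtColor(s,cv2.COLOR_BGR2HSV)
m=((h2[...,0]>70)&(h2[...,0]<95)&(h2[...,1]>100)&(h2[...,2]<130)).astype(np.uint8)*255
m[:145]=0;m[185:]=0;c=max(cv2.findContours(m,0,2)[0],key=cv2.contourArea)
q=cv2.approxPolyDP(c,4,True).reshape(-1,2);print(q,plane("side",q,.003))
E
```

```text
(85, 150) [ 18 102 234]
(105, 240) [ 21  89 248]
(20, 128) [ 19  90 170]
(140, 160) [ 22  79 238]
(160, 350) [ 81 131  68]
115 [ 43 101 153 154 208 209]
130 [ 39  40  47  48  49  50  56 103 111 112 155 156 157 158]
150 [  2   3   7   8  51  52  60  87  95  97 103 107 168 170]
165 [  5   7  64  80  81  88 106 109 192 193 212 213]
180 [  9  11  65  82  84  91  96  99 101 103 108 112 138 139]
200 [ 14  16  62  63  65  87  89  95 101 102 112 115 165 166]
225 [ 21  22  88  93 100 101 107 110 166 176 188 196]
240 [ 25  26  64  66  88  90  91  96 110 113 162 163 166 168]
255 [ 30  31  94  99 113 116 208 218]
[[ 0.4901  0.0666  0.076 ]
 [ 0.5349  0.0679  0.076 ]
 [ 0.4907 -0.0378  0.076 ]
 [ 0.5371 -0.0355  0.076 ]]
mat [[ 0.508  -0.1823  0.003 ]
 [ 0.6825 -0.2071  0.003 ]]
dome,mug [[ 0.7594  0.013   0.04  ]
 [ 0.773  -0.1537  0.04  ]]
[[239 171]
 [269 173]
 [278 166]
 [280 175]
 [294 176]
 [306 159]
 [260 151]] [[ 0.6767 -0.2132  0.003 ]
 [ 0.5591 -0.2252  0.003 ]
 [ 0.5366 -0.2968  0.003 ]
 [ 0.5145 -0.2187  0.003 ]
 [ 0.4608 -0.2237  0.003 ]
 [ 0.435  -0.3945  0.003 ]
 [ 0.6404 -0.4282  0.003 ]]
```

Request:
{"method": "move_arm", "body": {
  "rows": [-0.5, -5.5, 3, 0, -1, -11, 7, 0, -1.6, -16.1, 11, 0, -1.6, -16.1, 15, 0, -1.6, -16.1, 16.9, 0, -1.6, -16.1, 16.9, 0],
  "fingers": 1
}}

```text
clock: 0.9
tcp_pos: [0.5127, -0.016, 0.075]
orientation: [-2.22, -2.22, 0.004]
contact_force: [0.0, 0.4, 0.7]
grip_width: 0.0856
gripper_force: 0.0
```

Request:
{"method": "move_arm", "body": {
  "rows": [0, 0, 0, 0, 0, 0, 0, 0, 0, 0, 0, 0, 0, 0, 0, 0, 0, 0, 0, 0, 0, 0, 0, 0],
  "fingers": 0,
  "newtons": 40
}}

```text
clock: 1.65
tcp_pos: [0.5147, -0.016, 0.0776]
orientation: [2.22, 2.221, 0.002]
contact_force: [-0.7, 0.0, 5.9]
grip_width: 0.0449
gripper_force: 40.5
```

Request:
{"method": "move_arm", "body": {
  "rows": [0, 0, -3, 0, 0, 0, -7, 0, -4, 0, -8, 0, -10, 1, -8, 0, -16, 2, -8, 0, -22, 3, -8, 0, -26, 4, -7, 0, -27.9, 4, -5, 0, -27.9, 4, -3, 0, -27.9, 4, -3, 0]
}}

```text
clock: 2.9
tcp_pos: [0.5529, -0.2927, 0.1044]
orientation: [-2.217, -2.22, 0.001]
contact_force: [0.9, 1.0, -1.3]
grip_width: 0.0447
gripper_force: 42.2
```

```bash
python3 - <<'E'
from h import *
o=r.get_obs();print(o["tcp_pos"],o["contact_force"],o["grip_width"],o["gripper_force"])
a=r.grab_frame("scene");b=r.grab_frame("side")
c=np.hstack([cv2.resize(a[90:230,100:280],(400,311)),cv2.resize(b[90:230,180:360],(400,311))])
cv2.imwrite("pics/p1.png",c)
E
```

```text
[ 0.55288173 -0.2927388   0.10441956] [ 0.8894655   1.00521135 -1.34410097] 0.04471911588873363 42.19339907169342
```

View pics/p1.png

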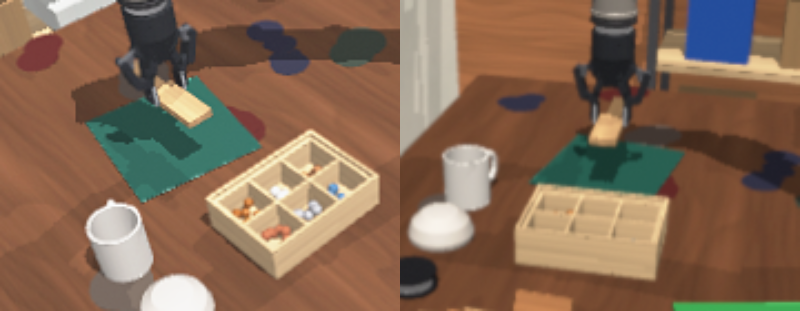

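The paddle is held level, with its shadow over the middle of the mat; the tray is clear.

Request:
{"method": "move_arm", "body": {
  "rows": [0, 0, 4, 0, 0, 0, 6.5, 0, 0, 0, 7.8, 0, 0, 0, 8.2, 0, 0, 0, 8.4, 0, 0, 0, 8.5, 0, 0, 0, 8.5, 0]
}}

```text
clock: 3.88
tcp_pos: [0.5544, -0.2952, 0.0219]
orientation: [2.221, 2.221, 0.001]
contact_force: [-1.2, -1.0, -1.4]
grip_width: 0.0449
gripper_force: 42.2
```

Request:
{"method": "move_arm", "body": {
  "rows": [0, 0, 0.1, 0, 0, 0, 0.2, 0, 0, 0, 0.2, 0]
}}

```text
clock: 4.25
tcp_pos: [0.5543, -0.2951, 0.0206]
orientation: [2.221, 2.221, 0.001]
contact_force: [-3.7, 2.3, 9.6]
grip_width: 0.0451
gripper_force: 43.4
```

Contact with the mat. Release, rise, and move over the tray and stand for a look.

Request:
{"method": "move_arm", "body": {
  "rows": [0, 0, -0.1, 0, 0, 0, -0.1, 0, 0, 0, -0.1, 0, 0, 0, -0.1, 0, 0, 0, -2, 0, 0, 0, -6, 0, 0, 0, -12, 0, 0, 0, -18, 0, 5, 0, -21, 0, 10, 0, -21, 0],
  "fingers": 1
}}

```text
clock: 5.5
tcp_pos: [0.5557, -0.195, 0.2342]
orientation: [2.219, 2.214, 0.007]
contact_force: [0.3, 0.9, -0.9]
grip_width: 0.0857
gripper_force: 0.0
```

Request:
{"method": "move_arm", "body": {
  "rows": [6, 0, 0, 0, 12, 0, 0, 0, 18, 0, -1, 0, 22, 0, -1, 0, 22, 0, -1, 0, 22, 0, -1, 0]
}}

```text
clock: 6.25
tcp_pos: [0.554, 0.024, 0.2401]
orientation: [2.222, 2.22, 0.0]
contact_force: [-0.1, 0.3, 0.5]
grip_width: 0.0854
gripper_force: 0.0
```

```bash
python3 - <<'E'
from h import *
np.set_printoptions(precision=4,suppress=True)
o=r.get_obs();print(o["tcp_pos"])
np.save("w1.npy",r.camera_params("wrist")["world_from_camera"])
cv2.imwrite("pics/w1.png",r.grab_frame("wrist"));cv2.imwrite("pics/s1.png",r.grab_frame("scene"))
s=cv2.imread("pics/s1.png")
E
```

```text
[0.554  0.024  0.2401]
```

View pics/w1.png

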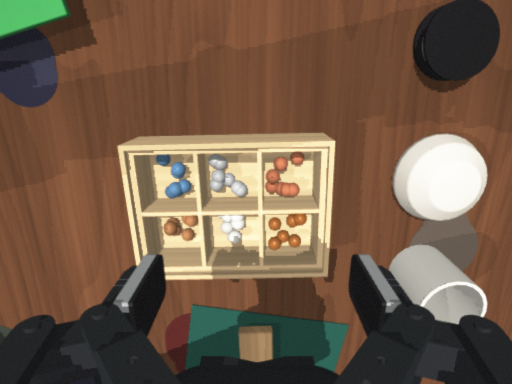

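The tray is empty on top: rim outline (122,148), (333,135), (327,275), (138,279). The paddle lies on the mat below.

```bash
cat >> h.py <<'E'
def rect(name,im,z,lo,hi,box,P=None,T=None):
    P=P or r.camera_params(name)
    if T is not None: P["world_from_camera"]=T
    h=cv2.inRange(cv2.cvtColor(im,cv2.COLOR_BGR2HSV),lo,hi); m=np.zeros_like(h)
    x0,y0,x1,y1=box; m[y0:y1,x0:x1]=h[y0:y1,x0:x1]
    m=cv2.morphologyEx(m,cv2.MORPH_OPEN,np.ones((3,3)))
    pts=cv2.findNonZero(cv2.morphologyEx(m,cv2.MORPH_GRADIENT,np.ones((3,3)))&m).reshape(-1,2)
    w=plane(name,pts,z,P)[:,:2]
    return cv2.minAreaRect((w*1000).astype(np.float32)),w,pts
E
python3 - <<'E'
from h import *
np.set_printoptions(precision=4,suppress=True)
im=cv2.imread("pics/w1.png");hsv=cv2.cvtColor(im,cv2.COLOR_BGR2HSV)
for u,v in[(122,152),(230,141),(327,200),(230,272),(132,200),(330,140),(228,132),(335,200)]:print(u,v,hsv[v,u])
T=np.load("w1.npy")
rc,w,p=rect("wrist",im,.06,(14,40,120),(30,140,255),(100,115,350,290),T=T)
print(rc,cv2.boundingRect(p))
print(plane("wrist",[(122,148),(333,135),(327,275),(138,279)],.06,{**r.camera_params("wrist"),"world_from_camera":T}))
s=cv2.imread("pics/s1.png")
E
```

```text
122 152 [ 22  78 240]
230 141 [ 18  88 185]
327 200 [ 22  74 245]
230 272 [ 18  88 128]
132 200 [ 18  86 116]
330 140 [ 18  91 204]
228 132 [ 11 139 117]
335 200 [ 11 140 111]
((524.8939819335938, -17.697036743164062), (212.7674560546875, 160.06581115722656), 1.3002318143844604) (117, 133, 219, 147)
[[ 0.4224  0.0489  0.06  ]
 [ 0.6268  0.0612  0.06  ]
 [ 0.6317 -0.0932  0.06  ]
 [ 0.4207 -0.0987  0.06  ]]
```

Request:
{"method": "move_arm", "body": {
  "rows": [5, 0, 0, 0, 11, -1, 0, 0, 17, -2, 0, 0, 22, -2, 0, 0, 22, -2, 0, 0, 22, -2, 0, 0]
}}

```text
clock: 7.1
tcp_pos: [0.5346, 0.2432, 0.2391]
orientation: [2.223, 2.219, -0.002]
contact_force: [0.2, -0.3, -0.4]
grip_width: 0.0855
gripper_force: 0.0
```

```bash
python3 - <<'E'
from h import *
o=r.get_obs();print(o["tcp_pos"])
np.save("w2.npy",r.camera_params("wrist")["world_from_camera"])
cv2.imwrite("pics/w2.png",r.grab_frame("wrist"))
E
```

```text
[0.53458369 0.24317535 0.23911383]
```

View pics/w2.png

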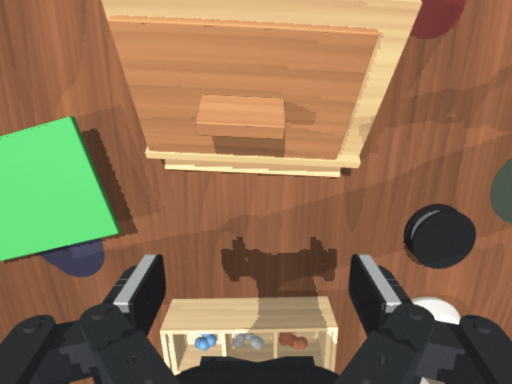

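Wrist view over the stand: the strip's two visible faces are at about (198–285, 96–138), and the plate runs from (110,20)–(377,30) at the top to (147,150)–(350,160) at the bottom. I'll take a second view for stereo, plus one straight over the tray.

Request:
{"method": "move_arm", "body": {
  "rows": [5, 0, 0, 0, 8, -1, 0, 0, 8, -1, 0, 0, 8, -1, 0, 0]
}}

```text
clock: 7.65
tcp_pos: [0.525, 0.3225, 0.2392]
orientation: [2.224, 2.217, -0.001]
contact_force: [-0.3, -0.6, 0.5]
grip_width: 0.0855
gripper_force: 0.0
```

```bash
python3 - <<'E'
from h import *
print(r.get_obs()["tcp_pos"])
np.save("w3.npy",r.camera_params("wrist")["world_from_camera"])
cv2.imwrite("pics/w3.png",r.grab_frame("wrist"))
E
```

```text
[0.52504038 0.32250846 0.23921826]
```

Request:
{"method": "move_arm", "body": {
  "rows": [-6, 0, 0, 0, -12, 0, 0, 0, -18, 0, 0, 0, -24, 0, 0, 0, -30, 0, 0, 0, -36, 0, 0, 0, -42, 0, 0, 0, -42, 0, 0, 0, -42, 0, 0, 0]
}}

```text
clock: 8.82
tcp_pos: [0.5236, -0.0959, 0.2394]
orientation: [-2.224, -2.219, -0.0]
contact_force: [-0.4, -0.2, -0.4]
grip_width: 0.0852
gripper_force: 0.0
```

```bash
python3 - <<'E'
from h import *
print(r.get_obs()["tcp_pos"])
np.save("w4.npy",r.camera_params("wrist")["world_from_camera"])
cv2.imwrite("pics/w4.png",r.grab_frame("wrist"))
a=cv2.imread("pics/w2.png")[80:170,180:300];b=cv2.imread("pics/w3.png")[180:290,180:300]
c=cv2.imread("pics/w4.png")[40:260,130:370]
z=lambda i,f:cv2.resize(i,None,fx=f,fy=f,interpolation=cv2.INTER_CUBIC)
M=np.zeros((600,800,3),np.uint8)
A=z(a,3);B=z(b,3);C=z(c,1.8)
M[:270,:360]=A;M[270:600,:360]=B;M[:396,365:797]=C;cv2.imwrite("pics/m.png",M)
E
```

```text
[ 0.52356648 -0.09587953  0.2394028 ]
```

View pics/m.png

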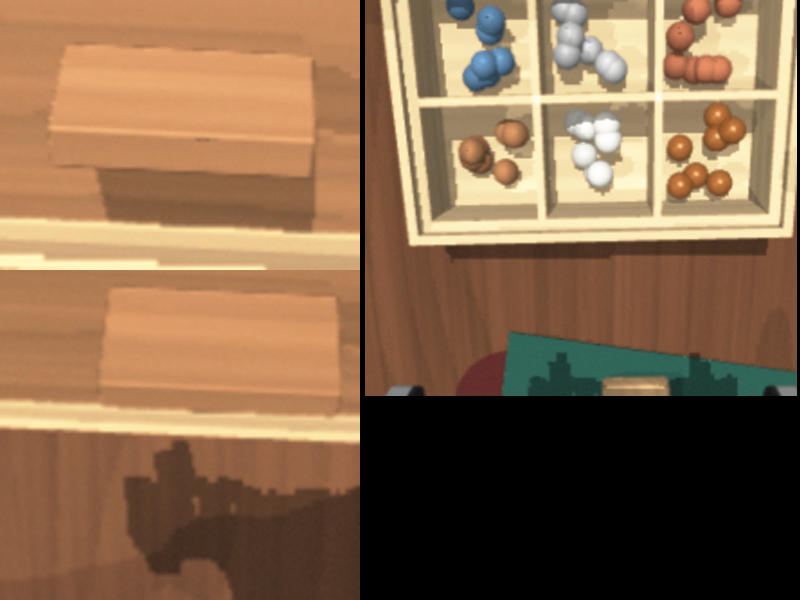

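Montage: strip edge corners in view A are (52,128) and (313,146), in view B (102,115) and (338,126) (crop pixels). The tray rim is clean and bright in the overhead view.

```bash
python3 - <<'E'
from h import *
np.set_printoptions(precision=4,suppress=True)
Pw=r.camera_params("wrist")
pa={**Pw,"world_from_camera":np.load("w2.npy")};pb={**Pw,"world_from_camera":np.load("w3.npy")}
f=lambda l,o:[((u+.5)/3-.5+o[0],(v+.5)/3-.5+o[1]) for u,v in l]
A=f([(52,128),(313,146),(64,45),(313,58)],(180,80));B=f([(102,115),(338,126),(108,18),(337,28)],(180,180))
oa,da=ray("wrist",A,pa);ob,db=ray("wrist",B,pb)
X=[]
for a,b in zip(da,db):
    s=np.linalg.lstsq(np.c_[a,-b],ob-oa,rcond=None)[0]; p,q=oa+s[0]*a,ob+s[1]*b
    X.append((p+q)/2);print(X[-1],"gap mm",np.linalg.norm(p-q)*1e3)
X=np.array(X);print("lens",np.linalg.norm(X[1]-X[0]),np.linalg.norm(X[3]-X[2]))
e=(X[0]+X[1])/2;b=(X[2]+X[3])/2;d=e-b;print("mid edge",e,"base",b,np.linalg.norm(d),np.degrees(np.arctan2(-d[1],d[2])))
ax=X[1]-X[0]+X[3]-X[2];print("yaw deg",np.degrees(np.arctan2(ax[1],ax[0])))
im=cv2.imread("pics/w4.png")
rc,w,p=rect("wrist",im,.06,(14,40,205),(30,140,255),(110,0,385,190),T=np.load("w4.npy"))
print("tray",rc,cv2.boundingRect(p))
im=cv2.imread("pics/w1.png")
rc,w,p=rect("wrist",im,.06,(14,40,205),(30,140,255),(100,115,350,290),T=np.load("w1.npy"))
print("tray1",rc,cv2.boundingRect(p))
# scene view of the rim
im=cv2.imread("pics/s1.png");rc,w,p=rect("scene",im,.06,(14,40,205),(30,140,255),(185,140,280,220));print("scene",rc)
E
```

```text
[0.4882 0.2983 0.1178] gap mm 0.09816410365874749
[0.5553 0.2931 0.1139] gap mm 0.3546651196440171
[0.4874 0.3181 0.0891] gap mm 0.4031324601579745
[0.5569 0.3144 0.0881] gap mm 0.21891752577223944
lens 0.06737099713623365 0.06957556558899103
mid edge [0.5217 0.2957 0.1158] base [0.5222 0.3162 0.0886] 0.03411362522818287 36.99114959923962
yaw deg -3.7036301651902073
tray ((524.9777221679688, -20.991241455078125), (211.37059020996094, 150.8165740966797), 1.2239376306533813) (135, 1, 245, 175)
tray1 ((524.89599609375, -21.624107360839844), (211.2664794921875, 151.26771545410156), 1.2146711349487305) (118, 141, 217, 139)
scene ((534.744140625, -1.9478073120117188), (225.57073974609375, 188.28053283691406), 1.1025006771087646)
```

Request:
{"method": "move_arm", "body": {
  "rows": [6, 0, 0, 0, 12, 0, 0, 1, 18, 0, 0, 2, 24, 0, 0, 3, 30, 0, 0, 3.5, 36, -0.1, 1, 3.5, 39.1, -0.1, 4, 3.5, 39.1, -0.1, 8, 3.5, 39.1, -0.1, 9, 3.5, 39.1, -0.1, 9, 3.5]
}}

```text
clock: 10.12
tcp_pos: [0.5227, 0.2961, 0.1494]
orientation: [-2.288, -2.153, 0.001]
contact_force: [0.4, 0.6, 0.7]
grip_width: 0.0855
gripper_force: 0.0
```

```bash
python3 - <<'E'
from h import *
o=r.get_obs();print(o["tcp_pos"],np.degrees(R.from_rotvec(o["orientation"]).as_euler("xyz")),r.tips_ahead)
a=r.grab_frame("scene");b=r.grab_frame("wrist");cv2.imwrite("pics/w5.png",b)
c=np.hstack([cv2.resize(a[170:290,250:370],(400,400)),cv2.resize(b[150:384,100:412],(400,300)) .copy() if 0 else cv2.resize(b[84:384,106:406],(400,400))])
cv2.imwrite("pics/m2.png",c)
E
```

```text
[0.52266898 0.2960927  0.14935904] [-1.79961104e+02  2.86351333e-02  8.65213525e+01] 0.014
```

View pics/m2.png

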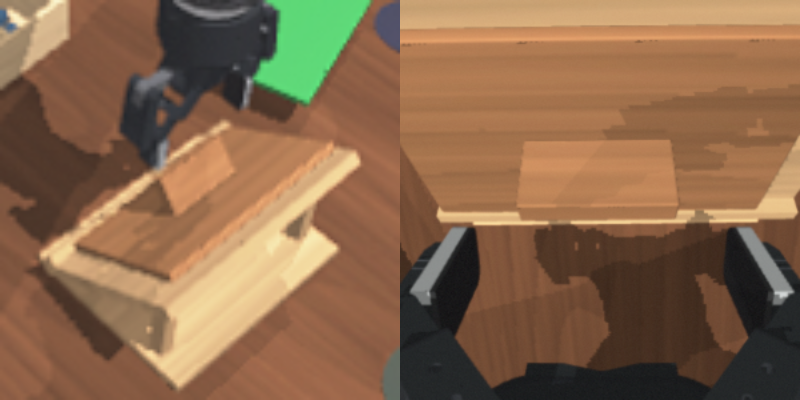

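Scene crop: the fingers hang to either side of the strip. Wrist crop: the strip (cols 518–678) is centred between the pads and the plate's edge is parallel to the picture. Descend.

Request:
{"method": "move_arm", "body": {
  "rows": [0, 0, 2, 0, 0, 0, 3.5, 0, 0, 0, 4.3, 0, 0, 0, 4.8, 0, 0, 0, 4.8, 0]
}}

```text
clock: 10.85
tcp_pos: [0.5231, 0.296, 0.1013]
orientation: [-2.288, -2.152, 0.0]
contact_force: [0.6, -0.0, 0.2]
grip_width: 0.0856
gripper_force: 0.0
```

Request:
{"method": "move_arm", "body": {
  "rows": [0, 0, 0, 0, 0, 0, 0, 0, 0, 0, 0, 0, 0, 0, 0, 0],
  "fingers": 0,
  "newtons": 25
}}

```text
clock: 11.35
tcp_pos: [0.523, 0.2962, 0.1019]
orientation: [-2.288, -2.153, -0.001]
contact_force: [-2.4, -1.2, 6.2]
grip_width: 0.0698
gripper_force: 29.5
```

Request:
{"method": "move_arm", "body": {
  "rows": [0, 0, -1, 0, 0, 0, -2.5, 0, 0, 0, -5, 0, 0, 0, -8, 0, 0, 0, -11, 0, 0, 0, -11, 0, 0, 0, -11, 0]
}}

```text
clock: 12.22
tcp_pos: [0.5226, 0.2956, 0.2107]
orientation: [-2.288, -2.152, 0.002]
contact_force: [-0.4, -1.0, -2.5]
grip_width: 0.0692
gripper_force: 30.1
```

```bash
python3 - <<'E'
from h import *
o=r.get_obs();print(o["tcp_pos"],o["contact_force"],o["moment"],o["grip_width"])
a=r.grab_frame("side");b=r.grab_frame("wrist");cv2.imwrite("pics/w6.png",b);np.save("w6.npy",r.camera_params("wrist")["world_from_camera"]);s=r.grab_frame("scene")
cv2.imwrite("pics/s6.png",s);cv2.imwrite("pics/side6.png",a)
c=np.hstack([cv2.resize(s[120:290,220:390],(400,400)),cv2.resize(b,(400,300))[:300].copy() if 0 else cv2.resize(b[0:384,64:448],(400,400))])
cv2.imwrite("pics/m3.png",c)
E
```

```text
[0.52258388 0.29557698 0.21071867] [-0.41188212 -1.02663173 -2.54776057] [-0.05744789 -0.02566202  0.01421695] 0.06924389142586874
```

View pics/m3.png

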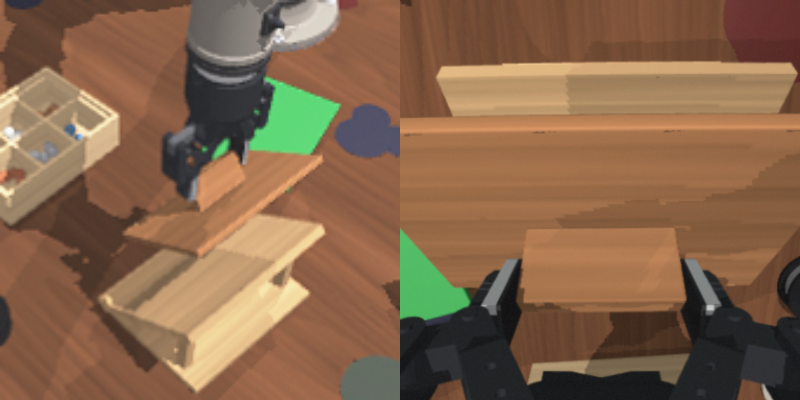

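The cover is held and lifted, still tilted as it lay. I'll level it on the free bench between tray and stand: rest its low edge down, swing the tool along an arc, then regrip.

Request:
{"method": "move_arm", "body": {
  "rows": [-5, 1, 0, 0, -10, 3, 0, -2, -15, 4.5, 0, -4.7, -17.3, 4.8, 2, -4.7, -17.3, 4.8, 6, -4.7, -17.3, 4.8, 10, -4.7, -17.3, 4.8, 13, -4.7, -17.3, 4.8, 13, -4.7, -17.3, 4.8, 13, -4.7]
}}

```text
clock: 13.5
tcp_pos: [0.561, 0.1206, 0.082]
orientation: [2.198, 2.244, 0.001]
contact_force: [0.8, 0.4, -2.1]
grip_width: 0.0691
gripper_force: 30.8
```

```bash
python3 - <<'E'
from h import *
np.set_printoptions(precision=4,suppress=True)
o=r.get_obs();print(o["tcp_pos"],np.degrees(R.from_rotvec(o["orientation"]).as_euler("xyz")),o["contact_force"],o["moment"])
s=cv2.imread("pics/s1.png");g=cv2.inRange(cv2.cvtColor(s,cv2.COLOR_BGR2HSV),(50,150,100),(75,255,255))
c=max(cv2.findContours(g,0,2)[0],key=cv2.contourArea)
print("green",plane("scene",c.reshape(-1,2),.02)[:,:2].min(0),plane("scene",c.reshape(-1,2),.02)[:,:2].max(0))
E
```

```text
[0.561  0.1206 0.082 ] [179.9528  -0.0168  91.1985] [ 0.8026  0.4163 -2.055 ] [-0.0273 -0.0362 -0.0254]
green [0.3299 0.2857] [0.3322 0.288 ]
```

Request:
{"method": "move_arm", "body": {
  "rows": [0, 0, 1.2, 0, 0, 0, 1.8, 0, 0, 0, 2.1, 0, 0, 0, 2.3, 0, 0, 0, 2.3, 0]
}}

```text
clock: 14.12
tcp_pos: [0.5609, 0.1251, 0.0606]
orientation: [-2.193, -2.247, -0.008]
contact_force: [-6.7, 8.3, 15.5]
grip_width: 0.0691
gripper_force: 34.0
```

Request:
{"method": "move_arm", "body": {
  "rows": [0.7, 0, 0.2, 0, 1.1, 0, 0.5, 0, 1.4, 0, 0.8, 0, 1.7, 0, 1.1, 0, 2, 0, 1.4, 0]
}}

```text
clock: 14.75
tcp_pos: [0.5606, 0.1426, 0.0454]
orientation: [-2.196, -2.246, -0.005]
contact_force: [-2.4, 3.7, 5.9]
grip_width: 0.0695
gripper_force: 34.1
```

Request:
{"method": "move_arm", "body": {
  "rows": [0.2, 0, 0.3, 0, 0.4, 0, 0.6, 0, 0.6, 0, 0.9, 0, 0.8, 0, 1.2, 0, 0.9, 0, 1.5, 0, 0.9, 0, 1.5, 0]
}}

```text
clock: 15.5
tcp_pos: [0.5607, 0.1505, 0.0304]
orientation: [2.197, 2.245, 0.004]
contact_force: [-1.6, 5.9, 11.2]
grip_width: 0.069
gripper_force: 35.8
```

Request:
{"method": "move_arm", "body": {
  "rows": [0, 0, 0, 0, 0, 0, 0, 0, 0, 0, 0, 0, 0, 0, -2, 0, 0, 0, -6, 0, -4, 0, -12, 0, -8, 0, -18, 0, -8, 0, -22, 0, -8, 0, -22, 0, -8, 0, -22, 0],
  "fingers": 1
}}

```text
clock: 16.75
tcp_pos: [0.5611, 0.0695, 0.25]
orientation: [2.198, 2.244, 0.001]
contact_force: [-0.8, -1.1, -0.4]
grip_width: 0.0854
gripper_force: 0.0
```

```bash
python3 - <<'E'
from h import *
np.set_printoptions(precision=4,suppress=True)
o=r.get_obs();print(o["tcp_pos"],np.degrees(R.from_rotvec(o["orientation"]).as_euler("xyz")))
P=r.camera_params("wrist");T=P["world_from_camera"];b=r.grab_frame("wrist");cv2.imwrite("pics/w7.png",b);np.save("w7.npy",T)
hsv=cv2.cvtColor(b,cv2.COLOR_BGR2HSV)
K=np.array([[P["fx"],0,P["cx"]],[0,P["fy"],P["cy"]],[0,0,1.]])
def proj(X): return cv2.projectPoints(np.array(X,float),cv2.Rodrigues(np.linalg.inv(T)[:3,:3])[0],np.linalg.inv(T)[:3,3],K,np.array([P["k1"],0,0,0.]))[0].reshape(-1,2)
print(proj([(.56,.15,.044),(.56,.15,.008),(.56+.07,.15,.008),(.56+.12,.15,.0),(.56,.15+.05,.008),(.56,.15+.08,0)]))
u,v=proj([(.56,.175,.008)])[0].astype(int);print("plate",hsv[v,u-40:u+41:20]);
u,v=proj([(.56,.15,.044)])[0].astype(int);print("strip",hsv[v-12:v+13:6,u])
for X in[(.68,.15,0),(.56,.235,0)]:
    u,v=proj([X])[0].astype(int);print("bench",hsv[v,u-8:u+9:8])
E
```

```text
[0.5611 0.0695 0.25  ] [179.9497  -0.0162  91.2036]
[[257.7398  87.7322]
 [257.6165  87.6947]
 [321.0153  89.309 ]
 [363.6004  90.5631]
 [258.6904  38.4121]
 [259.3108   8.8133]]
plate [[ 13 136 221]
 [ 13 135 221]
 [ 13 136 219]
 [ 13 138 216]
 [ 13 136 214]]
strip [[ 13 138 215]
 [ 13 138 189]
 [ 13 135 215]
 [ 13 136 195]
 [ 13 136 109]]
bench [[ 12 140 113]
 [ 11 137 112]
 [ 11 137 115]]
bench [[ 21  90 248]
 [ 21  90 248]
 [ 21  91 249]]
```

```bash
python3 - <<'E'
from h import *
im=cv2.imread("pics/w7.png")
rc,w,p=rect("wrist",im,.008,(10,110,160),(16,180,255),(120,15,400,200),T=np.load("w7.npy"))
print(rc,cv2.boundingRect(p))
E
```

```text
((559.9945678710938, 150.07711791992188), (191.9495391845703, 131.67039489746094), 1.758920431137085) (166, 22, 183, 126)
```

Request:
{"method": "move_arm", "body": {
  "rows": [4, 0, 4, -0.5, 8.1, 0.1, 8, -0.5, 8.1, 0.1, 13, -0.5, 8.1, 0.1, 18, -0.5, 8.1, 0.1, 21, -0.5, 8.1, 0.1, 22, -0.5, 8.1, 0.1, 22, -0.5]
}}

```text
clock: 17.68
tcp_pos: [0.5601, 0.1506, 0.0287]
orientation: [-2.187, -2.254, 0.002]
contact_force: [0.8, 0.3, 0.9]
grip_width: 0.0857
gripper_force: 0.0
```

Request:
{"method": "move_arm", "body": {
  "rows": [0, 0, 0, 0, 0, 0, 0, 0, 0, 0, 0, 0, 0, 0, 0, 0],
  "fingers": 0,
  "newtons": 50
}}

```text
clock: 18.18
tcp_pos: [0.5618, 0.1508, 0.0309]
orientation: [2.188, 2.253, 0.004]
contact_force: [-1.1, -0.6, 7.5]
grip_width: 0.0691
gripper_force: 58.1
```

Request:
{"method": "move_arm", "body": {
  "rows": [0, 0, -1, 0, 0, 0, -4, 0, 0, 0, -8, 0, 0, 0, -11, 0, 0, 0, -11, 0, 0, 0, -11, 0]
}}

```text
clock: 18.92
tcp_pos: [0.5599, 0.15, 0.1384]
orientation: [-2.188, -2.254, 0.002]
contact_force: [-0.7, 0.1, -2.7]
grip_width: 0.0688
gripper_force: 58.2
```

Request:
{"method": "move_arm", "body": {
  "rows": [-5, -1, 0, 0, -10, -2.5, 0, 0.5, -14, -3.5, 0, 0.5, -16.9, -3.9, 0, 0.5, -16.9, -3.9, 2, 0.5, -16.9, -3.9, 3.5, 0.5, -16.9, -3.9, 3.8, 0.5, -16.9, -3.9, 3.8, 0.5, -16.9, -3.9, 3.8, 0.5]
}}

```text
clock: 20.05
tcp_pos: [0.5272, -0.0193, 0.1017]
orientation: [2.197, 2.245, 0.001]
contact_force: [-0.8, 0.2, -3.2]
grip_width: 0.0685
gripper_force: 58.0
```

```bash
python3 - <<'E'
from h import *
o=r.get_obs();print(o["tcp_pos"],np.degrees(R.from_rotvec(o["orientation"]).as_euler("xyz")),o["contact_force"],o["clock"])
cv2.imwrite("pics/s8.png",r.grab_frame("scene"));cv2.imwrite("pics/side8.png",r.grab_frame("side"));cv2.imwrite("pics/w8.png",r.grab_frame("wrist"))
E
```

```text
[ 0.5272174  -0.01927803  0.10173135] [ 1.79950731e+02 -6.23424401e-03  9.12346829e+01] [-0.84999371  0.24366612 -3.1893284 ] 20.05
```

Request:
{"method": "move_arm", "body": {
  "rows": [-0.1, -0.1, 0.2, 0, -0.1, -0.1, 0.6, 0, -0.1, -0.1, 1, 0, -0.1, -0.1, 1.4, 0, -0.1, -0.1, 1.7, 0, -0.1, -0.1, 1.9, 0, -0.1, -0.1, 1.9, 0]
}}

```text
clock: 21.08
tcp_pos: [0.5257, -0.0207, 0.0829]
orientation: [-2.198, -2.244, 0.0]
contact_force: [-4.7, -0.7, 5.0]
grip_width: 0.0688
gripper_force: 58.9
```

Request:
{"method": "move_arm", "body": {
  "rows": [0, 0, 0.2, 0, 0, 0, 0.4, 0, 0, 0, 0.4, 0, 0, 0, 0.4, 0]
}}

```text
clock: 21.58
tcp_pos: [0.5257, -0.0207, 0.0827]
orientation: [2.198, 2.244, -0.0]
contact_force: [-18.8, -0.5, 47.2]
grip_width: 0.0691
gripper_force: 63.9
```

Hard stop at the seat height, pressed with about 47 N. Relax, release, rise and check.

Request:
{"method": "move_arm", "body": {
  "rows": [0, 0, -0.4, 0, 0, 0, -0.4, 0, 0, 0, -0.4, 0, 0, 0, -0.4, 0, 0, 0, -2, 0, 0, 0, -6, 0, -4, 0, -12, 0, -8, 0, -17, 0, -8, 0, -17, 0, -8, 0, -17, 0],
  "fingers": 1
}}

```text
clock: 22.82
tcp_pos: [0.5275, -0.1008, 0.2491]
orientation: [2.199, 2.243, 0.002]
contact_force: [-0.2, 0.2, -1.2]
grip_width: 0.0854
gripper_force: 0.0
```

```bash
python3 - <<'E'
from h import *
o=r.get_obs();print(o["tcp_pos"],o["contact_force"])
T=r.camera_params("wrist")["world_from_camera"];b=r.grab_frame("wrist");cv2.imwrite("pics/w9.png",b)
for lo,hi,z in[((10,110,160),(16,180,255),.060),((17,40,200),(30,108,255),.060)]:
    rc,w,p=rect("wrist",b,z,lo,hi,(110,5,400,215),T=T);print(rc,cv2.boundingRect(p))
E
```

```text
[ 0.52752774 -0.10076371  0.2490741 ] [-0.23176951  0.15367576 -1.2150271 ]
((525.1947021484375, -22.20214080810547), (191.66009521484375, 131.77806091308594), 0.9598259925842285) (150, 13, 214, 146)
((525.002685546875, -22.712127685546875), (211.49789428710938, 146.84149169921875), 1.2120460271835327) (138, 5, 237, 162)
```

The cover measures 191.7 x 131.8 mm at rim height, centred within 1 mm of the tray, so it is flush. One more press on the strip with closed fingers, for certainty.

Request:
{"method": "move_arm", "body": {
  "rows": [4, 0, 4, 0, 7.9, -0.1, 9, 0, 7.9, -0.1, 12.5, 0, 7.9, -0.1, 13.5, 0, 7.9, -0.1, 13.8, 0, 7.9, -0.1, 14, 0, 7.9, -0.1, 14.2, 0, 7.9, -0.1, 14.2, 0],
  "fingers": 0
}}

```text
clock: 23.88
tcp_pos: [0.5252, -0.0209, 0.1099]
orientation: [2.198, 2.244, 0.002]
contact_force: [-12.1, 2.9, 32.0]
grip_width: 0.0001
gripper_force: 16.0
```

Pressed with 32 N at the expected height. Hold briefly, then withdraw.

Request:
{"method": "move_arm", "body": {
  "rows": [0, 0, 0, 0, 0, 0, -1, 0, 0, 0, -5, 0, 0, 0, -10, 0, -4, 0, -14, 0, -8, 0, -14, 0, -8, 0, -14, 0, -8, 0, -14, 0]
}}

```text
clock: 24.88
tcp_pos: [0.5262, -0.1012, 0.2463]
orientation: [-2.198, -2.244, -0.0]
contact_force: [-0.2, 0.8, -0.6]
grip_width: 0.0003
gripper_force: 0.0
```

```bash
python3 - <<'E'
from h import *
o=r.get_obs();print(o["tcp_pos"],o["contact_force"],o["clock"])
T=r.camera_params("wrist")["world_from_camera"];b=r.grab_frame("wrist")
rc,w,p=rect("wrist",b,.06,(10,110,160),(16,180,255),(110,5,400,215),T=T);print(rc)
s=r.grab_frame("scene");cv2.imwrite("pics/s9.png",s)
if rc[1][0]>188 and abs(rc[0][0]-525)<5 and abs(rc[0][1]+21.5)<5: print(r.hand_in())
E
```

```text
[ 0.52623421 -0.10119261  0.24629243] [-0.15372596  0.81433502 -0.5957647 ] 24.875
((525.1857299804688, -22.12261199951172), (191.62095642089844, 131.89169311523438), 0.8974379301071167)
the job is handed in; nothing more can be done
None
```

The job is handed in at about 25 s: the paddle was let go on the mat, and the cover was pressed into the tray, measuring flush and within about 1 mm of centre; no verdict came back.

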